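# Lid the sauce pots on the serving riser

## Robot

A 6-joint arm with a two-finger parallel gripper is mounted at the origin on the work surface. World frame = base frame: x ahead of the robot, y to its left, z up, the work surface at z = 0. Lengths are in m, angles in degrees, forces in N, time in s.
With the tool pointing down it reaches from about 0.25 to 0.725 m from the base axis. Payload 9.7 kg.
Tool frame: the origin (TCP) lies at the very end of the fingers, on their centre line; the grasp point (between the pads) lies 19 mm behind it; z points along the fingers, y is the direction in which the jaws open and shut (so a half turn about z gives the same grasp; the last joint's range is limited). The gripper opens to 85 mm and grips with 20 to 120 N. Pads are 22 mm wide; open, the fingers measure 114 mm over their backs; the gripper's body (76 mm by 85 mm) begins 54 mm behind the grasp point. The pads swing forward as they close: fully open they stand 13 mm farther back than shut.
Start: joints at [69.557, 4.979, 10.078, 95.1, 0, 90], TCP at [0.192, 0.515, 0.231] pointing down, gripper open.
Joint ranges: [-179.16, 179.16], [-48.56, 103.87], [-65.8, 70.77], [-126.05, 130.52], [-82.76, 87.17], [-180, 180]. Speed limits (degrees/s): [127.2, 127.2, 147.25, 180, 180, 180].

## Interface

Orientations are given as [roll, pitch, yaw] about the fixed x, y, z axes, in that order (R = Rz(yaw) Ry(pitch) Rx(roll)).
In Python, from workcell import bot gives the robot as it stands.
- The arm moves only by the shell command python3 -m pendant 'ROWS' [FORCE]. ROWS is JSON, a list that holds one entry, the list of rows, each a list of 7 numbers: the shift along the tool's x, y, z in cm, then the turn, a rotation vector about the tool's x, y, z in rad, then the opening in per cent of the stroke, from 0 (shut) to 100 (fully open). In form: [[[dx, dy, dz, ax, ay, az, gripper], ...]]. A call has 1 to 5 rows; each row shifts and turns the pose as measured when the row begins, along the tool's axes as they then stand; what a row does not reach is not made up. A row lasts 1/12 s, in which the tool goes at most 41.7 mm and 7.16 degrees, less where a joint would pass 70% of its speed; a pose out of reach is approached as far as the arm can. A call with a gripper value outside its range is refused whole. The fingers move at their own pace and stop on an object; FORCE is the grip in N (left out, the last holds). Time passes only in rows, so rows that do not move let the fingers close. It gives the time, the measured TCP pose, the force and the opening at its end, in the units of the state.
- bot.get_obs(): the state, without advancing time (a new reading comes with each control period).
- bot.camera(name): name is "side" or "top"; returns the picture (480x640x3 uint8, red, green, blue); there is no depth.
- bot.get_calibration(name): a dict with "intrinsics" (3x3 intrinsics, pixels), "D" ([k1, k2, p1, p2, k3] as OpenCV has them; the pictures are not rectified), "pose" (4x4, takes a point from camera to world coordinates). Camera axes: x right, y down, z forward; pixel columns grow to the right and rows downward; lengths in m; the calibration is good to about 2 mm. A picture is of the moment at which its call begins. get_calibration takes no time and is no camera call.
- bot.job_done(): hands the job in, once; it reports no verdict.
Trained networks look in the newest picture that a camera, given by its name, has taken for a name from the list of things; names that differ only in an ending like _2 or _b are one class to them, and where a whole thing is asked for, a point or a joint stands for the part that bears it (a point fixed in the world has none). Each returns a list of dicts, best first, with "confidence" (0 to 1); they miss things now and then, are a little off and sometimes report something else, mostly with a low value. They report only what shows in the picture. A call takes as long as a camera call. They do not tell look-alikes from the thing itself.
- bot.masks_of(camera, thing): "pixels" (480x640 bool, what is visible of it) and "extent" ([left, top, right, bottom] in pixels, round what is visible of it).
- bot.mark_of(camera, thing): "uv" ([column, row] in pixels: a listed point, or the origin of a listed thing).
The state is a dict: "time": time; "q": joint angles; "qd": joint speeds; "joint_efforts": joint torques, N m; "ee_pos": TCP position; "tcp_rot": TCP orientation; "wrist_force": force on the tool from outside, world axes, zero at the start; "torque": the same for the moment, N m; "opening": finger opening in m.
Only numpy, scipy, OpenCV 4.12 (cv2) and the standard library are available. Lean on these libraries where they do the work, as an engineer would, in place of code of your own. Each camera call takes 0.05 s, during which the arm holds its last target. There are 200 camera calls.

## Task

Get the two small steel sauce pots ready to serve: stand the open round pot from the table on the free part of the narrow white riser, beside the square pot that already stands there, and close each pot with the lid that matches it in shape and size, fully seated. Both pots must end upright on the riser with their whole base on it; take care not to tip either pot over, and leave the spare small lid and everything else where it is.

Things in the scene. Friction and masses are not known exactly. Their poses are not given: they have to be found in the camera images.
- riser: Narrow white plastic serving riser, fixed to the table: flat board 90 mm (its x) by 360 mm (its y), level, its top face 40 mm above the table. Origin on the table under the board's centre; y runs along the board, z up.
- round_pot: Open round steel pot standing on the table, outer diameter 64 mm, height 60 mm, wall 4 mm (mouth 56 mm), floor 4 mm. Empty. Origin: centre of its underside, z up.
- square_pot: Open square steel pot standing on the riser, 64 by 64 mm outside, height 60 mm, wall 4 mm (mouth 56 by 56 mm). Empty. Origin: centre of its underside; x and y are square to its sides, z up.
- round_lid: Steel lid lying knob up on its plug. Plug 8 mm deep (round, 50 mm in diameter, tapered, its foot 5 mm smaller all round), plate 4 mm thick (round, 66 mm in diameter), round black knob 22 mm across from 12 to 36 mm above the origin. Origin: centre of the plug's underside. Belongs to the round pot; seated, its origin is 52 mm above the pot's.
- square_lid: Steel lid lying knob up on its plug. Plug 8 mm deep (50 by 50 mm, tapered, its foot 5 mm smaller all round), plate 4 mm thick (66 by 66 mm), round black knob 22 mm across from 12 to 36 mm above the origin. Origin: centre of the plug's underside. x and y are square to its sides. Belongs to the square pot, any of the four ways round; seated, its origin is 52 mm above the pot's.
- small_lid: Steel lid lying knob up on its plug. Plug 8 mm deep (round, 34 mm in diameter, tapered, its foot 5 mm smaller all round), plate 4 mm thick (round, 48 mm in diameter), round black knob 22 mm across from 12 to 36 mm above the origin. Origin: centre of the plug's underside. The spare: too small for either pot; leave it.
- shaker: Bystander: aluminium salt shaker, 34 mm in diameter, 58 mm tall. Origin: centre of its underside.
- jam_jar: Bystander: small amber jam jar, 42 mm in diameter, 55 mm tall. Origin: centre of its underside.
- ramekin: Bystander: small white ceramic bowl, 44 mm in diameter, 35 mm tall. Origin: centre of its underside.
- ladle: Bystander: long steel serving spoon, about 280 mm, lying beyond the riser.
- whisk: Bystander: wire whisk with black handle, about 240 mm long and 56 mm high, lying beyond the riser.
- measure: Bystander: clear plastic measuring jug with handle, 80 mm in diameter, 85 mm tall, beyond the riser. Origin: centre of its underside.
Not all that is in view belongs to the job. Leave any green or turquoise look-alike of the round_pot alone.

How it is judged:
By the outcome, as a careful person would: the job done as asked, in the order asked, and still so for the second after the job is handed in, with the robot touching nothing.
It also fails if it takes over 70 s, if anything falls off the work surface, if the arm or the gripper's body presses on something with over 40 N, if the wrist force passes 120 N, or if a joint passes its speed limit or range.

## Working session

There is one attempt and no reset: what is moved stays moved. The work goes in short steps, Python scripts to look and compute and a shell command to move; the robot and the scene stay as the last step left them, time stands still between calls to the robot, and variables do not carry over. Pictures are saved under pics/ and viewed, about 8 in all and at most 12, crops included, and the job is handed in when it is done.

```bash
mkdir -p pics; ls
python3 - <<'E'
from workcell import bot
import cv2,numpy as np
for c in("side","top"):
    im=bot.camera(c);cv2.imwrite(f"pics/{c}0.png",im[:,:,::-1])
    k=bot.get_calibration(c);print(c,np.round(k["intrinsics"],1).tolist(),np.round(k["pose"],3).tolist(),k["D"])
    for t in["riser","round_pot","square_pot","round_lid","square_lid","small_lid"]:
        print(t,[(np.round(d["uv"]).tolist(),round(d["confidence"],2)) for d in bot.mark_of(c,t)][:3])
o=bot.get_obs();print(o)
E
```

```text
pics
side [[574.3, 0.0, 324.3], [0.0, 574.3, 234.7], [0.0, 0.0, 1.0]] [[0.98, -0.136, 0.145, 0.38], [-0.198, -0.723, 0.661, -0.799], [0.014, -0.677, -0.736, 0.9], [0.0, 0.0, 0.0, 1.0]] [-0.00573404  0.          0.          0.          0.        ]
riser [([369.0, 232.0], 0.7)]
round_pot [([269.0, 329.0], 0.84), ([303.0, 379.0], 0.8), ([230.0, 361.0], 0.8)]
square_pot [([374.0, 217.0], 0.73)]
round_lid [([272.0, 278.0], 0.62)]
square_lid [([276.0, 210.0], 0.72), ([276.0, 153.0], 0.65)]
small_lid [([276.0, 210.0], 0.6), ([272.0, 155.0], 0.55)]
top [[491.7, 0.0, 322.7], [0.0, 491.7, 242.5], [0.0, 0.0, 1.0]] [[0.007, -0.996, 0.091, 0.473], [-1.0, -0.007, -0.001, -0.018], [0.002, -0.091, -0.996, 1.079], [0.0, 0.0, 0.0, 1.0]] [-0.02139963  0.          0.          0.          0.        ]
riser [([317.0, 203.0], 0.65)]
round_pot [([460.0, 302.0], 0.86), ([405.0, 313.0], 0.82), ([478.0, 360.0], 0.76)]
square_pot [([317.0, 200.0], 0.75)]
round_lid [([351.0, 309.0], 0.63)]
square_lid [([180.0, 278.0], 0.79)]
small_lid [([262.0, 294.0], 0.77), ([182.0, 157.0], 0.45)]
{'time': 0.7, 'q': array([6.95560037e+01, 4.97714670e+00, 1.00777540e+01, 9.50994743e+01,
       1.88433447e-03, 9.00020655e+01]), 'qd': array([-0.01762715,  0.02078277,  0.09273574,  0.09407585, -0.02910458,
        0.00695605]), 'joint_efforts': array([ 5.55230035e-04, -5.19966710e+01,  4.64784479e+01,  1.16876221e-03,
       -1.20463102e-05, -8.10361570e-06]), 'ee_pos': array([0.19209878, 0.51535335, 0.23129685]), 'tcp_rot': array([ 1.79998867e+02, -1.88437531e-03,  1.59553938e+02]), 'wrist_force': array([ 0.72896205,  0.11369661, -0.30554255]), 'torque': array([ 0.03425723,  0.01614093, -0.00764019]), 'opening': 0.08533141610477497}
```

View pics/top0.png

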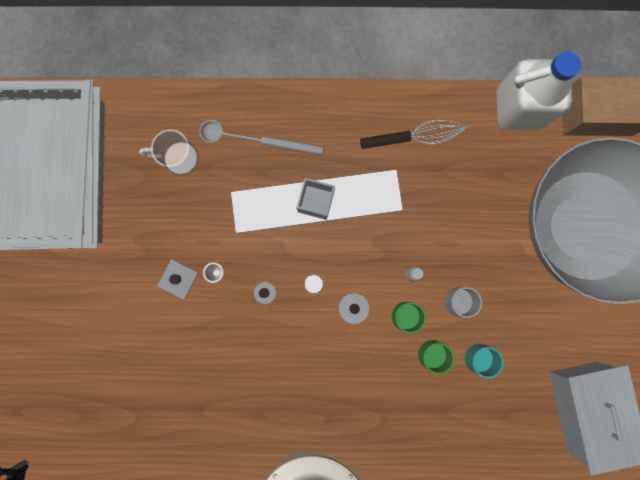

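View pics/side0.png

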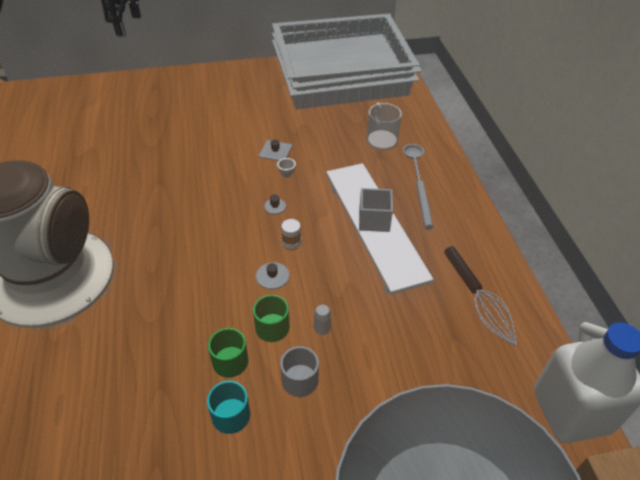

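Top picture: the steel grey round pot is at (464,302), and its look-alikes are green at (408,317) and (437,357) and turquoise at (486,361). The square pot is at (316,199), mid-riser. The lids are square (177,279), small (264,293) and round (354,309). I'll fit models to the masks and make a crop to confirm the pot.

```bash
cat > h.py <<'E'
from workcell import bot
import cv2,numpy as np
from scipy.optimize import minimize
def disc(r,z0,z1,c=(0,0)):
    a=np.linspace(0,2*np.pi,40,endpoint=False)
    return np.array([[c[0]+r*np.cos(t),c[1]+r*np.sin(t),z] for t in a for z in(z0,z1)])
def box(a,b,z0,z1): return np.array([[x,y,z] for x in(-a,a) for y in(-b,b) for z in(z0,z1)])
M={"round_pot":[disc(.032,0,.06)],"square_pot":[box(.032,.032,0,.06)],
"round_lid":[disc(.033,.008,.012),disc(.011,.012,.036)],"square_lid":[box(.033,.033,.008,.012),disc(.011,.012,.036)],
"riser":[box(.045,.18,.03,.04)]}
def proj(c,P):
    k=bot.get_calibration(c);T=np.linalg.inv(k["pose"])
    return cv2.projectPoints(P,cv2.Rodrigues(T[:3,:3])[0],T[:3,3],k["intrinsics"],np.array(k["D"]))[0][:,0]
def ray(c,uv,z):
    k=bot.get_calibration(c);n=cv2.undistortPoints(np.array([[uv]],float),k["intrinsics"],np.array(k["D"]))[0,0]
    d=k["pose"][:3,:3]@[*n,1];o=k["pose"][:3,3];return o+d*(z-o[2])/d[2]
def mask(c,t,uv=None):
    for d in bot.masks_of(c,t):
        m=np.array(d["pixels"]);
        if uv is None or m[max(0,uv[1]-6):uv[1]+7,max(0,uv[0]-6):uv[0]+7].any(): return m,d["confidence"]
    return None,0
S=4
def fit(t,masks,x0,z):
    """masks {cam:mask}; x0=[x,y,yawdeg]"""
    big={}
    for c,m in masks.items():
        ys,xs=np.where(m);big[c]=(cv2.resize(m.astype(np.uint8),None,fx=S,fy=S,interpolation=cv2.INTER_NEAREST))
    def cost(p):
        a=np.deg2rad(p[2]*1000) if len(p)>2 else 0;R=np.array([[np.cos(a),-np.sin(a),0],[np.sin(a),np.cos(a),0],[0,0,1]]);e=0
        for c,b in big.items():
            r=np.zeros_like(b)
            for q in M[t]:
                u=proj(c,q@R.T+[p[0],p[1],z]);u=(u+.5)*S-.5
                cv2.fillConvexPoly(r,cv2.convexHull((u*16).round().astype(np.int32)),1,shift=4)
            e+=1-(r&b).sum()/(r|b).sum()
        return e
    p0=np.array(x0,float)
    if len(p0)>2:p0[2]/=1000
    st=np.vstack([p0]+[p0+d for d in np.diag([.008,.008,.008][:len(p0)])])
    s=minimize(cost,p0,method="Nelder-Mead",options=dict(initial_simplex=st,xatol=1e-4,fatol=1e-4))
    p=s.x.copy()
    if len(p)>2:p[2]*=1000
    return np.round(p,4),round(s.fun/len(masks),3)
E
cat > m.py <<'E'
from h import *
ims={c:bot.camera(c) for c in("top","side")}
seeds={"riser":((317,200),(369,232)),"square_pot":((316,199),(375,215)),"round_pot":((464,302),(300,371)),"round_lid":((354,309),(272,275)),"square_lid":((177,279),(276,151))}
for t,(a,b) in seeds.items():
    z=.04 if t=="square_pot" else 0
    ms={}
    for c,uv in(("top",a),("side",b)):
        m,cf=mask(c,t,uv)
        if m is None: print(t,c,"none");continue
        ms[c]=m
    x=ray("top",a,z+.03);x0=[x[0],x[1]]
    if t in("riser","square_pot","square_lid"): x0.append({"riser":6,"square_pot":-15,"square_lid":-25}[t])
    for sub in([c] for c in ms): print(t,sub,*fit(t,{c:ms[c] for c in sub},x0,z))
    if len(ms)==2: print(t,"both",*fit(t,ms,x0,z))
im=ims["top"][255:395,370:520,::-1];cv2.imwrite("pics/crop1.png",cv2.resize(im,None,fx=4,fy=4,interpolation=2))
E
python3 m.py
```

```text
riser top none
riser ['side'] [ 6.6090e-01 -5.0000e-03  7.9169e+00] 0.235
square_pot ['top'] [ 6.56000e-01 -4.00000e-03 -1.44365e+01] 0.033
square_pot ['side'] [ 6.59400e-01 -3.50000e-03 -1.54626e+01] 0.03
square_pot both [ 6.57900e-01 -4.10000e-03 -1.46887e+01] 0.057
round_pot ['top'] [ 0.4442 -0.3173] 0.041
round_pot ['side'] [ 0.4476 -0.3163] 0.044
round_pot both [ 0.4452 -0.3171] 0.075
round_lid ['top'] [ 0.4292 -0.0863] 0.103
round_lid ['side'] [ 0.4322 -0.0864] 0.042
round_lid both [ 0.4312 -0.0862] 0.091
square_lid ['top'] [  0.4885   0.2963 -26.1527] 0.082
square_lid ['side'] [  0.4934   0.2984 -26.865 ] 0.075
square_lid both [  0.4906   0.2976 -26.3961] 0.116
```

View pics/crop1.png

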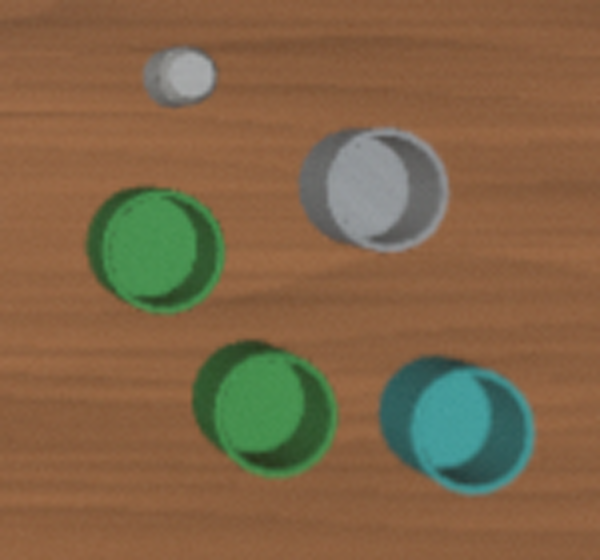

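The crop confirms the steel-coloured pot, with its rim centre at top pixel (466,302), as the one meant. The shaker and the coloured look-alikes are clear of a grip along x. Next I need the riser corners, and I start the arm.

```bash
python3 - <<'E'
from h import *
im=bot.camera("top");w=(im.min(2)>185).astype(np.uint8);w[:160]=0;w[240:]=0;w[:,:225]=0;w[:,410:]=0
w=cv2.morphologyEx(w,cv2.MORPH_OPEN,np.ones((3,3)))
c=np.vstack(cv2.findContours(w,0,1)[0]);q=cv2.boxPoints(cv2.minAreaRect(c))
P=np.array([ray("top",p,.04) for p in q])[:,:2];print(q.round(),P.round(4),P.mean(0),[np.linalg.norm(P[i]-P[i-1]).round(3) for i in range(4)])
im2=bot.camera("side")
w=(im2.min(2)>185).astype(np.uint8);w[:155]=0;w[300:]=0;w[:,:322]=0;w[:,440:]=0
w=cv2.morphologyEx(w,cv2.MORPH_OPEN,np.ones((3,3)));cs=[k for k in cv2.findContours(w,0,1)[0] if len(k)>20]
h=cv2.convexHull(np.vstack(cs));a=cv2.approxPolyDP(h,4,True)[:,0];print([(p.tolist(),ray("side",p,.04)[:2].round(3).tolist()) for p in a])
E
python3 -m pendant '[[[0,0,0,0,0,0.12,100],[0,-4,0,0,0,0.12,100],[0,-4,0,0,0,0.12,100],[0,-4,0,0,0,0.12,100],[0,-4,0,0,0,0.12,100]]]'
```

```text
[[230. 192.]
 [396. 169.]
 [402. 210.]
 [236. 232.]] [[ 0.6757  0.1791]
 [ 0.7272 -0.1773]
 [ 0.6394 -0.1883]
 [ 0.5888  0.1653]] [ 0.65778234 -0.00531586] [np.float64(0.088), np.float64(0.36), np.float64(0.088), np.float64(0.357)]
[([429, 279], [0.722, -0.176]), ([390, 288], [0.643, -0.183]), ([330, 171], [0.6, 0.164]), ([364, 167], [0.68, 0.163])]
time: 1.82
ee_pos: [0.0959, 0.3902, 0.2243]
tcp_rot: [-179.5, 0.4, 124.0]
wrist_force: [-1.7, -0.5, 0.5]
opening: 0.085
```

```bash
python3 -m pendant '[[[-2.5,3,0,0,0,0.12,100],[-2.5,3,0,0,0,0.12,100],[-2.5,3,0,0,0,0.12,100],[-2.5,3,0,0,0,0.12,100],[-2.5,3,0,0,0,0.12,100]]]'; python3 -m pendant '[[[-4,0,0,0,0,0,100],[-4,0,0,0,0,0,100],[-4,0,0,0,0,0,100],[-4,0,0,0,0,0,100],[-4,0,0,0,0,0,100]]]'
```

```text
time: 2.23
ee_pos: [0.2652, 0.3262, 0.2266]
tcp_rot: [-179.9, 0.2, 90.2]
wrist_force: [0.1, 1.7, 0.2]
opening: 0.0856
time: 2.65
ee_pos: [0.2679, 0.1207, 0.2245]
tcp_rot: [-179.8, 0.4, 89.7]
wrist_force: [1.1, -0.5, 0.3]
opening: 0.0856
```

```bash
python3 -m pendant '[[[-3.8,1.5,0,0,0,0,100],[-3.8,1.5,0,0,0,0,100],[-3.8,1.5,0,0,0,0,100],[-3.8,1.5,0,0,0,0,100],[-3.8,1.5,0,0,0,0,100]]]'; python3 -m pendant '[[[-3.8,1.5,0,0,0,0,100],[-3.8,1.5,0,0,0,0,100],[-3.8,1.5,0,0,0,0,100],[-3.8,1.5,0,0,0,0,100],[-3.8,1.5,0,0,0,0,100]]]'; python3 -m pendant '[[[0,0,0,0,0,0,100],[0,0,0,0,0,0,100]]]'
```

```text
time: 3.07
ee_pos: [0.3368, -0.0689, 0.2282]
tcp_rot: [179.7, 0.3, 89.9]
wrist_force: [1.0, 1.4, 0.9]
opening: 0.0851
time: 3.48
ee_pos: [0.4086, -0.2646, 0.2312]
tcp_rot: [179.4, 0.5, 89.6]
wrist_force: [0.9, 0.2, 1.0]
opening: 0.0856
time: 3.65
ee_pos: [0.4099, -0.2711, 0.2283]
tcp_rot: [179.6, 0.4, 89.3]
wrist_force: [0.1, 0.4, -0.6]
opening: 0.0853
```

```bash
python3 -m pendant '[[[-2.3,1.8,3,0,0,0,100],[-2.3,1.8,3,0,0,0,100],[0,0,3,0,0,0,100],[0,0,0,0,0,0,100],[0,0,0,0,0,0,100]]]'
python3 - <<'E'
from h import *
im=bot.camera("top");cv2.imwrite("pics/a.png",cv2.resize(im[230:400,360:560,::-1],None,fx=4,fy=3.5,interpolation=2))
im=bot.camera("side");cv2.imwrite("pics/b.png",cv2.resize(im[250:460,200:400,::-1],None,fx=2.8,fy=2.8,interpolation=2))
E
```

```text
time: 4.07
ee_pos: [0.4467, -0.317, 0.1398]
tcp_rot: [179.4, 0.5, 89.3]
wrist_force: [-0.5, 0.6, 1.1]
opening: 0.0853
```

View pics/b.png

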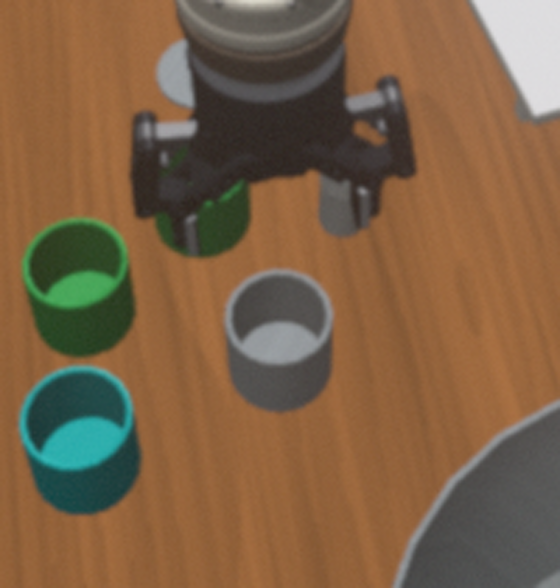

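The side crop shows the jaws straddling the steel pot: finger tips at about (190,250) and (365,210), pot at about (280,340). I'm descending to grip it.

```bash
python3 -m pendant '[[[0,0,3,0,0,0,100],[0,0,3,0,0,0,100],[0,0,3,0,0,0,100],[0,0,2,0,0,0,100],[0,0,1.5,0,0,0,100]]]' 40;  python3 -m pendant '[[[0,0,0,0,0,0,40],[0,0,0,0,0,0,40],[0,0,0,0,0,0,40],[0,0,0,0,0,0,40],[0,0,0,0,0,0,40]]]'
```

```text
time: 4.58
ee_pos: [0.4558, -0.3201, 0.0304]
tcp_rot: [178.1, 1.4, 89.5]
wrist_force: [0.3, 0.8, -0.2]
opening: 0.0852
time: 5.0
ee_pos: [0.4581, -0.32, 0.0386]
tcp_rot: [177.7, 1.7, 89.6]
wrist_force: [-0.2, -0.2, -1.8]
opening: 0.0615
```

```bash
cat > d.py <<'E'
import sys,numpy as np
from workcell import bot
from scipy.spatial.transform import Rotation as R
o=bot.get_obs();x,y,z,w=map(float,sys.argv[1:5])
A=R.from_euler("xyz",o["tcp_rot"],degrees=True);B=R.from_euler("xyz",[180,0,w],degrees=True)
print("pos",o["ee_pos"].round(4),"rot",o["tcp_rot"].round(1),"F",o["wrist_force"].round(1),"open",round(o["opening"],4),"t",o["time"])
print("cm",(A.inv().apply(np.array([x,y,z])-o["ee_pos"])*100).round(2),"rad",(A.inv()*B).as_rotvec().round(3))
E
python3 -m pendant '[[[0,0,0,0,0,0,30],[0,0,0,0,0,0,30],[0,0,0,0,0,0,30]]]'; python3 d.py .445 -.317 .015 90
python3 - <<'E'
from h import *
im=bot.camera("side");cv2.imwrite("pics/c.png",cv2.resize(im[250:460,200:400,::-1],None,fx=2.8,fy=2.8,interpolation=2))
E
```

```text
time: 5.25
ee_pos: [0.4592, -0.3206, 0.0413]
tcp_rot: [177.5, 1.8, 89.6]
wrist_force: [0.3, -0.6, -0.5]
opening: 0.0622
pos [ 0.4592 -0.3206  0.0413] rot [177.5   1.8  89.6] F [ 0.3 -0.6 -0.5] open 0.0622 t 5.25
cm [ 0.43 -1.54  2.55] rad [ 0.043  0.031 -0.006]
```

View pics/c.png

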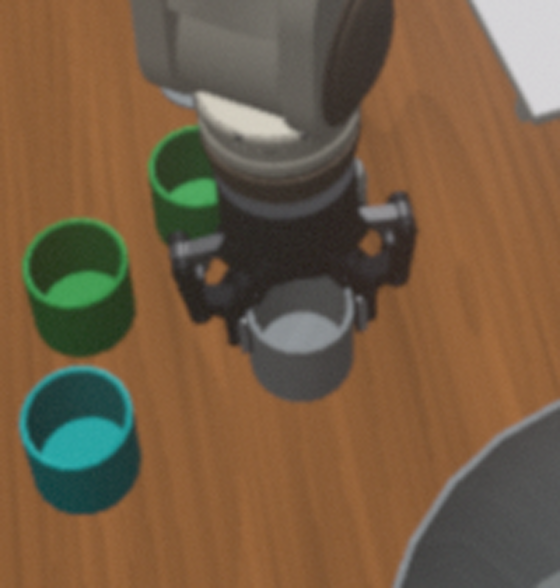

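The jaws hold the pot's rim, shallow and slightly tilted, because the tool drifted about 12 mm during the fast descent and dragged the pot along. I'll open, level, go deeper and regrip.

```bash
python3 -m pendant '[[[0,0,0,0,0,0,100],[0,0,0,0,0,0,100],[0,0,0,0,0,0,100],[0,0,0,0.02,0.015,0,100],[0,0,0,0.02,0.015,0,100]]]'
python3 - <<'E'
from h import *
bot.camera("side");bot.camera("top");p={c:mask(c,"round_pot",uv)[0] for c,uv in(("top",(462,298)),("side",(307,371)))}
for c in p: print(c,fit("round_pot",{c:p[c]},[.457,-.318],0) if p[c] is not None else None)
E
python3 d.py .458 -.319 .015 90
```

```text
time: 5.72
ee_pos: [0.4587, -0.3204, 0.0416]
tcp_rot: [179.8, 0.0, 89.7]
wrist_force: [0.6, 0.4, 0.5]
opening: 0.0854
top (array([ 0.4571, -0.3112]), np.float64(0.334))
side (array([ 0.4601, -0.3167]), np.float64(0.131))
pos [ 0.459  -0.3205  0.0412] rot [1.798e+02 1.000e-01 8.970e+01] F [-0.8  0.5  0.9] open 0.0854 t 5.9167
cm [ 0.15 -0.11  2.62] rad [ 0.004  0.001 -0.006]
```

```bash
python3 -m pendant '[[[0.1,0,1,0,0,0,100],[0,0,1,0,0,0,100],[0,0,0.6,0,0,0,100],[0,0,0,0,0,0,100]]]'; python3 d.py .459 -.319 .015 90
```

```text
time: 6.25
ee_pos: [0.4586, -0.3191, 0.0123]
tcp_rot: [179.7, 0.1, 89.7]
wrist_force: [0.3, -0.2, -0.9]
opening: 0.0855
pos [ 0.4586 -0.3191  0.0123] rot [1.797e+02 1.000e-01 8.970e+01] F [ 0.3 -0.2 -0.9] open 0.0855 t 6.25
cm [ 0.01  0.04 -0.27] rad [ 0.005  0.002 -0.006]
```

```bash
python3 -m pendant '[[[0,0,-0.1,0,0,0,40],[0,0,0,0,0,0,40],[0,0,0,0,0,0,40],[0,0,0,0,0,0,40],[0,0,0,0,0,0,40]]]' 50;python3 -m pendant '[[[0,0,0,0,0,0,40],[0,0,0,0,0,0,40]]]'; python3 d.py .459 -.319 .13 90;  python3 -m pendant '[[[0,0,-1,0,0,0,40],[0,0,-2,0,0,0,40],[0,0,-3,0,0,0,40],[0,0,-3,0,0,0,40],[0,0,-3,0,0,0,40]]]'; python3 d.py .6745 -.114 .13 98.2
```

```text
time: 6.67
ee_pos: [0.4582, -0.3188, 0.013]
tcp_rot: [179.7, 0.1, 89.7]
wrist_force: [-0.4, -0.1, -0.9]
opening: 0.0617
time: 6.83
ee_pos: [0.4583, -0.3188, 0.0131]
tcp_rot: [179.7, 0.1, 89.7]
wrist_force: [-0.7, 0.5, -1.1]
opening: 0.062
pos [ 0.4583 -0.3188  0.0131] rot [1.797e+02 1.000e-01 8.970e+01] F [-0.7  0.5 -1.1] open 0.062 t 6.8333
cm [ -0.04   0.13 -11.69] rad [ 0.005  0.002 -0.006]
time: 7.25
ee_pos: [0.4541, -0.3161, 0.1319]
tcp_rot: [-179.7, -0.3, 89.7]
wrist_force: [-0.2, -0.9, -1.6]
opening: 0.0619
pos [ 0.4541 -0.3161  0.1319] rot [-179.7   -0.3   89.7] F [-0.2 -0.9 -1.6] open 0.0619 t 7.25
cm [20.34 21.92  0.17] rad [-0.006 -0.006 -0.149]
```

```bash
python3 -m pendant '[[[2,2,-0.3,0,0,-0.03,40],[2.4,2.5,0,0,0,-0.03,40],[2.5,2.6,0,0,0,-0.03,40],[2.5,2.6,0,0,0,-0.03,40],[2.5,2.6,0,0,0,-0.03,40]]]'; python3 -m pendant '[[[2.5,2.6,0,0,0,0,40],[2.5,2.6,0,0,0,0,40],[1.5,1.5,0,0,0,0,40],[0,0,0,0,0,0,40]]]';python3 d.py .6745 -.114 .13 98.2;python3 - <<'E'
from h import *
for c in("side","top"):im=bot.camera(c);cv2.imwrite(f"pics/d{c}.png",cv2.resize(im[(130 if c=="top" else 130):(270 if c=="top" else 330),(220 if c=="top" else 280):(430 if c=="top" else 480),::-1],None,fx=3,fy=3,interpolation=2))
E
```

```text
time: 7.67
ee_pos: [0.5737, -0.1934, 0.1505]
tcp_rot: [179.6, 0.3, 97.9]
wrist_force: [0.3, -0.9, -1.2]
opening: 0.0623
time: 8.0
ee_pos: [0.6368, -0.1104, 0.1538]
tcp_rot: [179.3, 0.3, 98.3]
wrist_force: [-0.2, -0.0, -0.8]
opening: 0.0622
pos [ 0.6368 -0.1104  0.1538] rot [179.3   0.3  98.3] F [-0.2 -0.  -0.8] open 0.0622 t 8.0
cm [-0.89  3.65  2.43] rad [0.011 0.005 0.002]
```

View pics/dside.png

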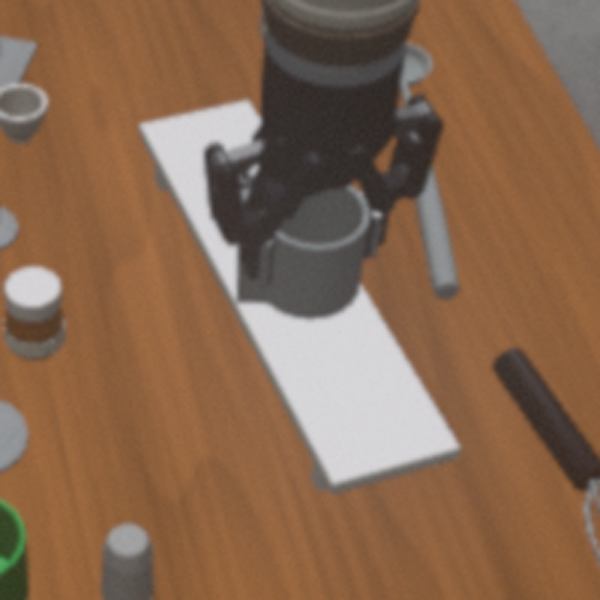

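The side crop shows the pot held upright in the jaws above the riser (rim at about (318,215)), with the square pot behind it. I'm moving over the free part and lowering.

```bash
python3 -m pendant '[[[-0.5,1.8,1,0.006,0.003,0,40],[-0.5,1.8,1,0.005,0.002,0,40],[0,0,0,0,0,0,40]]]';python3 d.py .6745 -.116 .075 98.2
```

```text
time: 8.35
ee_pos: [0.6716, -0.1209, 0.1365]
tcp_rot: [180.0, 0.1, 98.1]
wrist_force: [1.8, -0.8, -1.7]
opening: 0.062
pos [ 0.6716 -0.1209  0.1365] rot [1.80e+02 1.00e-01 9.81e+01] F [ 1.8 -0.8 -1.7] open 0.062 t 8.35
cm [0.46 0.35 6.15] rad [ 0.001  0.002 -0.001]
```

```bash
python3 -m pendant '[[[0.2,0.1,1.5,0,0,0,40],[0.2,0.1,1.5,0,0,0,40],[0,0,1.5,0,0,0,40],[0,0,1.2,0,0,0,40],[0,0,0,0,0,0,40]]]';python3 d.py .6745 -.116 .056 98.2
```

```text
time: 8.77
ee_pos: [0.67, -0.124, 0.0804]
tcp_rot: [179.9, 0.2, 97.7]
wrist_force: [-1.2, 0.8, -2.0]
opening: 0.0617
pos [ 0.67   -0.124   0.0804] rot [179.9   0.2  97.7] F [-1.2  0.8 -2. ] open 0.0617 t 8.7667
cm [0.74 0.55 2.43] rad [ 0.001  0.004 -0.009]
```

```bash
python3 -m pendant '[[[0.6,0.6,0.6,0,0,0,40],[0,0,0.6,0,0,0,40],[0,0,0,0,0,0,40]]]';python3 d.py .6745 -.117 .054 98.2
```

```text
time: 9.02
ee_pos: [0.6748, -0.1186, 0.0697]
tcp_rot: [179.8, 0.3, 97.5]
wrist_force: [0.3, 0.3, -1.2]
opening: 0.062
pos [ 0.6748 -0.1186  0.0697] rot [179.8   0.3  97.5] F [ 0.3  0.3 -1.2] open 0.062 t 9.0167
cm [ 0.17 -0.01  1.56] rad [ 0.003  0.005 -0.012]
```

```bash
python3 -m pendant '[[[0,0,0.6,0,0.002,0,40],[0,0,0.5,0,0.002,0,40],[0,0,0.3,0,0,0,40],[0,0,0,0,0,0,40]]]';python3 d.py .6745 -.117 .053 98.2
```

```text
time: 9.35
ee_pos: [0.6756, -0.1185, 0.0559]
tcp_rot: [179.7, 0.1, 97.6]
wrist_force: [0.1, -0.3, -1.5]
opening: 0.0622
pos [ 0.6756 -0.1185  0.0559] rot [1.797e+02 1.000e-01 9.760e+01] F [ 0.1 -0.3 -1.5] open 0.0622 t 9.35
cm [ 0.16 -0.09  0.29] rad [ 0.005  0.001 -0.011]
```

```bash
python3 -m pendant '[[[0,0,0.3,0.003,0,0,40],[0,0,0.2,0,0,0,40],[0,0,0,0,0,0,40]]]';python3 d.py .6745 -.117 .053 98.2
```

```text
time: 9.6
ee_pos: [0.676, -0.1186, 0.053]
tcp_rot: [179.8, 0.1, 97.6]
wrist_force: [0.1, 0.2, -1.5]
opening: 0.0623
pos [ 0.676  -0.1186  0.053 ] rot [1.798e+02 1.000e-01 9.760e+01] F [ 0.1  0.2 -1.5] open 0.0623 t 9.6
cm [ 0.17 -0.12 -0.  ] rad [ 0.003  0.002 -0.011]
```

```bash
python3 -m pendant '[[[0,0,0.15,0,0,0,40],[0,0,0.1,0,0,0,40]]]';python3 -m pendant '[[[0,0,0.1,0,0,0,40]]]'
```

```text
time: 9.77
ee_pos: [0.6763, -0.1187, 0.0525]
tcp_rot: [179.7, 0.1, 97.6]
wrist_force: [-4.5, 0.4, 8.1]
opening: 0.0623
time: 9.85
ee_pos: [0.6763, -0.1187, 0.0526]
tcp_rot: [179.7, 0.2, 97.6]
wrist_force: [-3.5, 0.8, 7.1]
opening: 0.0618
```

Contact (about 8 N upward). I'm releasing, backing off straight up and checking.

```bash
python3 -m pendant '[[[0,0,0,0,0,0,100],[0,0,0,0,0,0,100],[0,0,0,0,0,0,100],[0,0,0,0,0,0,100],[0,0,-1,0,0,0,100]]]';python3 -m pendant '[[[0,0,-2,0,0,0,100],[0,0,-3,0,0,0,100],[0,0,-3,0,0,0,100],[0,0,-3,0,0,0,100]]]'; python3 -m pendant '[[[0,-4,-0.5,0,0,0,100],[0,-4,0,0,0,0,100],[0,-4,0,0,0,0,60],[0,-4,0,0,0,0,60],[0,-4,0,0,0,0,60]]]';python3 d.py .431 -.086 .1 90
cat > p.py <<'E'
from h import *
for c in("top","side"): bot.camera(c)
r=proj("top",np.array([[.676,-.117,.06]]))[0].astype(int);s=proj("side",np.array([[.676,-.117,.06]]))[0].astype(int);print(r,s)
p={c:mask(c,"round_pot",uv)[0] for c,uv in(("top",r),("side",s))}
for c in p: print(c,fit("round_pot",{c:p[c]},[.675,-.118],.04) if p[c] is not None else None)
im=bot.camera("side");cv2.imwrite("pics/e.png",cv2.resize(im[100:320,200:480,::-1],None,fx=2.8,fy=2.7,interpolation=2))
E
python3 p.py
```

```text
time: 10.27
ee_pos: [0.6756, -0.1185, 0.0607]
tcp_rot: [179.8, 0.1, 97.6]
wrist_force: [0.6, 0.2, -0.9]
opening: 0.0855
time: 10.6
ee_pos: [0.6723, -0.1178, 0.1695]
tcp_rot: [-179.6, -0.1, 97.6]
wrist_force: [0.4, 1.5, 0.2]
opening: 0.0853
time: 11.02
ee_pos: [0.4815, -0.1454, 0.183]
tcp_rot: [179.5, 0.2, 97.8]
wrist_force: [-1.7, -0.5, 1.2]
opening: 0.0522
pos [ 0.4815 -0.1454  0.183 ] rot [179.5   0.2  97.8] F [-1.7 -0.5  1.2] open 0.0522 t 11.0167
cm [ 6.61 -4.28  8.24] rad [0.01  0.004 0.136]
[369 190] [398 252]
top (array([ 0.6762, -0.1171]), np.float64(0.078))
side (array([ 0.6788, -0.1175]), np.float64(0.03))
```

View pics/e.png

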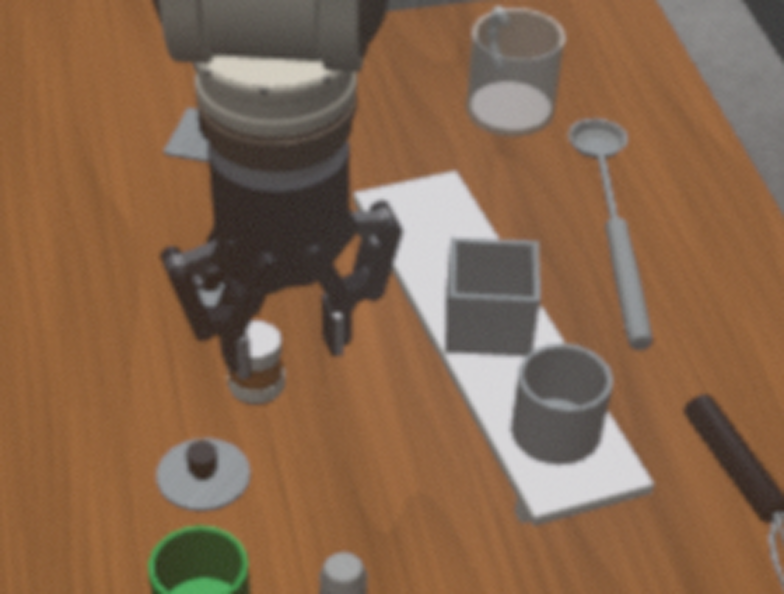

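The side crop shows the round pot upright on the riser (rim (565,375)) beside the square pot (495,255), with the round lid at (203,470). Going to the round lid.

```bash
python3 -m pendant '[[[2.6,-2,2.5,0.005,0.002,0,50],[2.6,-2,2.5,0.005,0.002,0,50],[0,0,2,0,0,0,50],[0,0,0,0,0,0,50],[0,0,0,0,0,0,50]]]';python3 d.py .4297 -.086 .05 97.8
```

```text
time: 11.68
ee_pos: [0.4428, -0.098, 0.1125]
tcp_rot: [179.8, 0.1, 97.9]
wrist_force: [0.2, -0.2, 0.8]
opening: 0.0425
pos [ 0.4428 -0.098   0.1125] rot [1.798e+02 1.000e-01 9.790e+01] F [ 0.2 -0.2  0.8] open 0.0425 t 11.6833
cm [ 1.38 -1.15  6.24] rad [0.003 0.002 0.001]
```

```bash
python3 -m pendant '[[[1.4,-1.2,1.5,0.003,0.002,0,55],[0,0,1.5,0,0,0,55],[0,0,1.5,0,0,0,55],[0,0,0,0,0,0,55]]]';python3 d.py .4297 -.086 .015 97.8
python3 - <<'E'
from h import *
im=bot.camera("side");cv2.imwrite("pics/f.png",cv2.resize(im[200:310,200:350,::-1],None,fx=5,fy=5,interpolation=2))
E
```

```text
time: 12.02
ee_pos: [0.4351, -0.0864, 0.0716]
tcp_rot: [179.7, 0.1, 97.9]
wrist_force: [-0.7, 1.0, -1.0]
opening: 0.0466
pos [ 0.4351 -0.0864  0.0716] rot [1.797e+02 1.000e-01 9.790e+01] F [-0.7  1.  -1. ] open 0.0466 t 12.0167
cm [ 0.12 -0.56  5.66] rad [0.005 0.001 0.002]
```

View pics/f.png

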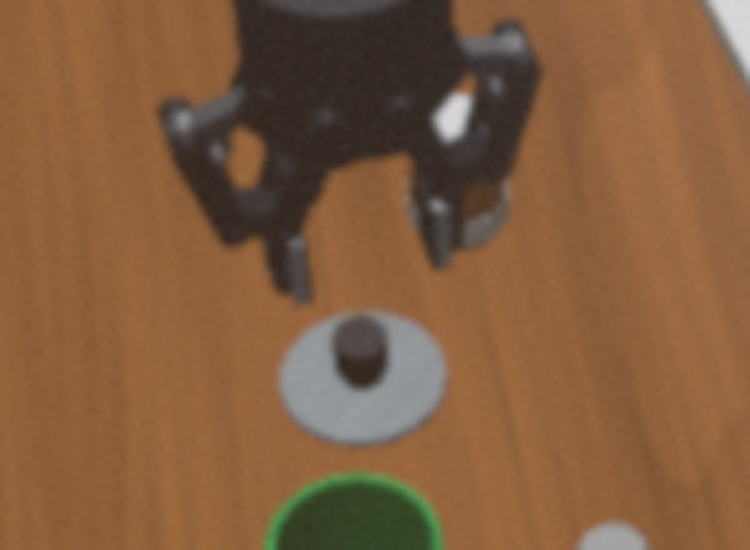

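The jaws sit just above the knob (mid-jaw column 368, knob 360), so a 5 mm correction is needed. I'm lowering in steps.

```bash
python3 -m pendant '[[[0.1,-0.6,0.5,0.005,0,0,55],[0,0,1.2,0,0,0,55],[0,0,1.2,0,0,0,55],[0,0,0,0,0,0,55]]]';python3 d.py .4297 -.086 .016 97.8
```

```text
time: 12.4
ee_pos: [0.4332, -0.0877, 0.0464]
tcp_rot: [179.6, 0.2, 97.9]
wrist_force: [0.1, -0.0, -0.0]
opening: 0.0473
pos [ 0.4332 -0.0877  0.0464] rot [179.6   0.2  97.9] F [ 0.1 -0.  -0. ] open 0.0473 t 12.4
cm [ 0.23 -0.35  3.04] rad [0.007 0.004 0.002]
```

```bash
python3 -m pendant '[[[0.2,-0.5,1,0.007,0.004,0,55],[0,-0.1,1,0,0,0,55],[0,0,0.8,0,0,0,55],[0,0,0,0,0,0,55]]]';python3 d.py .4297 -.086 .016 97.8
```

```text
time: 12.73
ee_pos: [0.4262, -0.0866, 0.0152]
tcp_rot: [-179.9, -0.0, 97.9]
wrist_force: [-0.9, 0.3, -0.4]
opening: 0.0472
pos [ 0.4262 -0.0866  0.0152] rot [-179.9   -0.    97.9] F [-0.9  0.3 -0.4] open 0.0472 t 12.7333
cm [ 0.01  0.35 -0.08] rad [-0.001 -0.001  0.001]
```

```bash
python3 -m pendant '[[[0,0.3,0,0,0,0,0],[0,0,0,0,0,0,0],[0,0,0,0,0,0,0],[0,0,0,0,0,0,0],[0,0,0,0,0,0,0]]]' 40; python3 -m pendant '[[[0,0,0,0,0,0,0],[0,0,-0.5,0,0,0,0],[0,0,-1,0,0,0,0],[0,0,-2,0,0,0,0],[0,0,-2,0,0,0,0]]]'; python3 d.py .676 -.117 .16 97.8
```

```text
time: 13.15
ee_pos: [0.4297, -0.0861, 0.0154]
tcp_rot: [-179.9, -0.0, 97.9]
wrist_force: [-0.0, 0.2, -0.5]
opening: 0.0205
time: 13.57
ee_pos: [0.4275, -0.0857, 0.0704]
tcp_rot: [-179.6, -0.2, 97.9]
wrist_force: [1.4, -0.1, -0.9]
opening: 0.0208
pos [ 0.4275 -0.0857  0.0704] rot [-179.6   -0.2   97.9] F [ 1.4 -0.1 -0.9] open 0.0208 t 13.5667
cm [-6.49 24.13 -9.14] rad [-0.007 -0.003  0.002]
```

```bash
python3 -m pendant '[[[0,0,-3,0,0,0,0],[-0.5,2,-3,-0.003,-0.002,0,0],[-0.8,3,-2.5,-0.003,0,0,0],[-0.8,3,0,0,0,0,0],[-0.8,3,0,0,0,0,0]]]'; python3 -m pendant '[[[-0.8,3,0,0,0,0,0],[-0.8,3,0,0,0,0,0],[-0.8,3,0,0,0,0,0],[-0.5,2,0,0,0,0,0],[0,0,0,0,0,0,0]]]'; python3 d.py .676 -.117 .135 97.8
```

```text
time: 13.98
ee_pos: [0.5416, -0.0996, 0.1704]
tcp_rot: [179.5, 0.1, 97.8]
wrist_force: [-0.6, -0.9, -1.3]
opening: 0.0203
time: 14.4
ee_pos: [0.6646, -0.1145, 0.1768]
tcp_rot: [179.1, 0.3, 97.9]
wrist_force: [1.2, -0.8, -0.9]
opening: 0.0202
pos [ 0.6646 -0.1145  0.1768] rot [179.1   0.3  97.9] F [ 1.2 -0.8 -0.9] open 0.0202 t 14.4
cm [-0.39  1.03  4.19] rad [0.015 0.005 0.001]
```

```bash
python3 -m pendant '[[[-0.3,0.9,0.8,0.015,0.005,0,0],[0,0,1.2,0,0,0,0],[0,0,1,0,0,0,0],[0,0,0,0,0,0,0]]]'; python3 d.py .676 -.117 .125 97.8
python3 - <<'E'
from h import *
im=bot.camera("side");cv2.imwrite("pics/g.png",cv2.resize(im[160:310,330:480,::-1],None,fx=4,fy=4,interpolation=2))
E
```

```text
time: 14.73
ee_pos: [0.6742, -0.1162, 0.1465]
tcp_rot: [180.0, -0.0, 97.9]
wrist_force: [0.0, 0.3, -1.6]
opening: 0.0206
pos [ 0.6742 -0.1162  0.1465] rot [180.   -0.   97.9] F [ 0.   0.3 -1.6] open 0.0206 t 14.7333
cm [-0.1   0.17  2.15] rad [ 0.    -0.     0.001]
```

View pics/g.png

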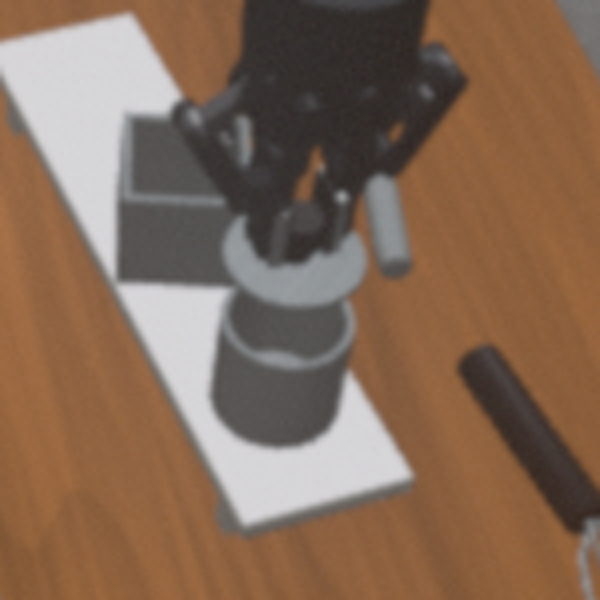

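The crop shows the lid level above the round pot (lid (295,260), rim (288,325)), aligned once the height is allowed for. I'm lowering.

```bash
python3 -m pendant '[[[-0.1,0.2,0.7,0,0,0,0],[0,0,0.7,0,0,0,0],[0,0,0.5,0,0,0,0],[0,0,0,0,0,0,0]]]'; python3 d.py .676 -.117 .1074 97.8
```

```text
time: 15.12
ee_pos: [0.675, -0.1169, 0.13]
tcp_rot: [179.8, 0.1, 97.9]
wrist_force: [0.8, -0.6, -0.8]
opening: 0.0205
pos [ 0.675  -0.1169  0.13  ] rot [1.798e+02 1.000e-01 9.790e+01] F [ 0.8 -0.6 -0.8] open 0.0205 t 15.1167
cm [-0.02  0.09  2.26] rad [0.004 0.001 0.001]
```

```bash
python3 -m pendant '[[[0,0.1,0.7,0.004,0,0,0],[0,0,0.5,0,0,0,0],[0,0,0.4,0,0,0,0],[0,0,0,0,0,0,0]]]'; python3 d.py .676 -.117 .1074 97.8
```

```text
time: 15.45
ee_pos: [0.6759, -0.1167, 0.1131]
tcp_rot: [180.0, 0.1, 97.9]
wrist_force: [0.2, 0.6, -0.7]
opening: 0.0205
pos [ 0.6759 -0.1167  0.1131] rot [1.80e+02 1.00e-01 9.79e+01] F [ 0.2  0.6 -0.7] open 0.0205 t 15.45
cm [-0.03  0.    0.57] rad [0.001 0.001 0.001]
```

```bash
python3 -m pendant '[[[0,0,0.3,0,0,0,0],[0,0,0.3,0,0,0,0],[0,0,0,0,0,0,0]]]'; python3 -m pendant '[[[0,0,0.1,0,0,0,0],[0,0,0.1,0,0,0,0]]]'; python3 d.py .676 -.117 .1074 97.8
```

```text
time: 15.7
ee_pos: [0.6762, -0.1167, 0.1069]
tcp_rot: [179.9, 0.1, 97.9]
wrist_force: [-0.7, -0.7, 0.5]
opening: 0.0202
time: 15.87
ee_pos: [0.6763, -0.1168, 0.1068]
tcp_rot: [179.8, 0.1, 97.9]
wrist_force: [-3.1, -0.2, 7.0]
opening: 0.0208
pos [ 0.6763 -0.1168  0.1068] rot [1.798e+02 1.000e-01 9.790e+01] F [-3.1 -0.2  7. ] open 0.0208 t 15.8667
cm [-0.02 -0.03 -0.06] rad [0.003 0.002 0.001]
```

Contact came at TCP z 0.1068; the seated value is 0.1074 and the pot placing showed the same −0.5 mm bias, so the lid is fully seated. Releasing and heading for the square lid.

```bash
python3 -m pendant '[[[0,0,0,0,0,0,50],[0,0,0,0,0,0,50],[0,0,0,0,0,0,50],[0,0,-1,0,0,0,50],[0,0,-3,0,0,0,50]]]';python3 -m pendant '[[[0,0,-3,0,0,0,50],[1,-2,-2,0,0,0,50],[3,-2,0,0,0,0,50],[3.8,-1,0,0,0,0,50],[3.8,-1,0,0,0,0,50]]]';python3 -m pendant '[[[3.8,-1.2,0,0,0,0,50],[3.8,-1.2,0,0,0,0,50],[3.8,-1.2,0,0,0,0,50],[3.8,-1.2,0,0,0,0,50],[3.8,-1.2,0,0,0,0,50]]]'; python3 d.py .4885 .2965 .08 90
```

```text
time: 16.28
ee_pos: [0.674, -0.1163, 0.142]
tcp_rot: [-179.7, -0.0, 97.9]
wrist_force: [0.0, 0.2, 0.2]
opening: 0.0427
time: 16.7
ee_pos: [0.6003, -0.0132, 0.2012]
tcp_rot: [179.9, 0.1, 97.4]
wrist_force: [-0.2, 1.1, 1.0]
opening: 0.0428
time: 17.12
ee_pos: [0.5121, 0.174, 0.2058]
tcp_rot: [179.5, 0.1, 97.2]
wrist_force: [0.8, 0.8, 0.0]
opening: 0.0427
pos [0.5121 0.174  0.2058] rot [1.795e+02 1.000e-01 9.720e+01] F [0.8 0.8 0. ] open 0.0427 t 17.1167
cm [12.47 -0.91 12.55] rad [0.008 0.001 0.125]
```

```bash
python3 -m pendant '[[[3.5,-0.3,2,0.004,0,0.06,55],[3.5,-0.3,2,0.004,0,0.06,55],[3.5,-0.3,2,0,0,0,55],[1,0,2,0,0,0,55],[0,0,0,0,0,0,55]]]';python3 d.py .4885 .2965 .05 90;  python3 - <<'E'
from h import *
im=bot.camera("side");cv2.imwrite("pics/i.png",cv2.resize(im[90:200,200:350,::-1],None,fx=5,fy=5,interpolation=2))
E
```

```text
time: 17.53
ee_pos: [0.4924, 0.3005, 0.1304]
tcp_rot: [179.5, -0.2, 90.3]
wrist_force: [0.5, -1.2, -0.7]
opening: 0.047
pos [0.4924 0.3005 0.1304] rot [179.5  -0.2  90.3] F [ 0.5 -1.2 -0.7] open 0.047 t 17.5333
cm [-0.43 -0.46  8.04] rad [ 0.009 -0.004  0.006]
```

View pics/i.png

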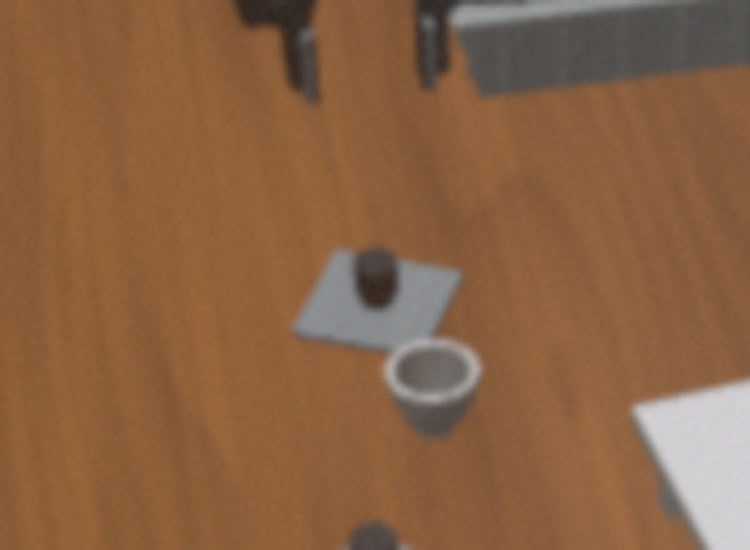

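The square lid is at (375,290) in the crop, its corner close to but not under the ramekin at (432,385), and the jaws are above. I'm lowering in steps.

```bash
python3 -m pendant '[[[-0.4,-0.4,1.5,0.009,-0.004,0,55],[0,0,1.5,0,0,0,55],[0,0,1.5,0,0,0,55],[0,0,1,0,0,0,55],[0,0,0,0,0,0,55]]]';python3 d.py .4885 .2965 .0155 90
```

```text
time: 18.0
ee_pos: [0.4931, 0.2928, 0.0856]
tcp_rot: [179.5, -0.3, 90.2]
wrist_force: [-1.0, 0.2, -1.0]
opening: 0.0472
pos [0.4931 0.2928 0.0856] rot [179.5  -0.3  90.2] F [-1.   0.2 -1. ] open 0.0472 t 18.0
cm [ 0.34 -0.52  7.  ] rad [ 0.009 -0.005  0.004]
```

```bash
python3 -m pendant '[[[0.4,-0.5,1,0.009,-0.005,0,55],[0,0,1.2,0,0,0,55],[0,0,1.2,0,0,0,55],[0,0,0,0,0,0,55]]]';python3 d.py .4885 .2965 .0155 90
```

```text
time: 18.33
ee_pos: [0.4901, 0.2962, 0.0531]
tcp_rot: [179.8, -0.1, 90.1]
wrist_force: [-0.2, -0.3, -1.2]
opening: 0.0471
pos [0.4901 0.2962 0.0531] rot [ 1.798e+02 -1.000e-01  9.010e+01] F [-0.2 -0.3 -1.2] open 0.0471 t 18.3333
cm [ 0.02 -0.17  3.76] rad [ 0.004 -0.002  0.001]
```

```bash
python3 -m pendant '[[[0,-0.2,1.2,0.004,-0.002,0,55],[0,-0.1,1.2,0,0,0,55],[0,0,1,0,0,0,55],[0,0,0,0,0,0,55]]]';python3 d.py .4885 .2965 .0155 90
```

```text
time: 18.67
ee_pos: [0.4866, 0.2962, 0.0152]
tcp_rot: [-179.9, 0.1, 90.1]
wrist_force: [-0.0, -0.4, 0.1]
opening: 0.0472
pos [0.4866 0.2962 0.0152] rot [-1.799e+02  1.000e-01  9.010e+01] F [-0.  -0.4  0.1] open 0.0472 t 18.6667
cm [ 0.03  0.19 -0.03] rad [-0.001  0.001  0.001]
```

```bash
python3 -m pendant '[[[0,0.2,0,0,0,0,0],[0,0,0,0,0,0,0],[0,0,0,0,0,0,0],[0,0,0,0,0,0,0],[0,0,0,0,0,0,0]]]' 40; python3 -m pendant '[[[0,0,0,0,0,0,0],[0,0,-0.5,0,0,0,0],[0,0,-1,0,0,0,0],[0,0,-2,0,0,0,0],[0,0,-3,0,0,0,0]]]'; python3 -m pendant '[[[0,0,-3,0,0,0,0],[-1,0.5,-3,0,0,-0.04,0],[-3,1.5,-2.5,0,0,-0.04,0],[-3.2,2,0,0,0,-0.04,0],[-3.2,2,0,0,0,-0.04,0]]]'; python3 d.py .656 -.004 .16 101.7
```

```text
time: 19.08
ee_pos: [0.4888, 0.2963, 0.0152]
tcp_rot: [-179.9, 0.1, 90.1]
wrist_force: [-0.0, 0.9, -0.7]
opening: 0.0207
time: 19.5
ee_pos: [0.4862, 0.2947, 0.0782]
tcp_rot: [-179.5, 0.3, 90.1]
wrist_force: [0.1, -0.3, -0.4]
opening: 0.0206
time: 19.92
ee_pos: [0.5543, 0.1996, 0.1798]
tcp_rot: [179.9, -0.0, 100.1]
wrist_force: [-0.6, 0.6, -1.6]
opening: 0.0207
pos [0.5543 0.1996 0.1798] rot [179.9  -0.  100.1] F [-0.6  0.6 -1.6] open 0.0207 t 19.9167
cm [-21.83   6.44   1.99] rad [ 0.002 -0.    -0.028]
```

```bash
python3 -m pendant '[[[-3.5,1,0,0,0,-0.025,0],[-3.5,1.1,0,0,0,0,0],[-3.5,1.1,0,0,0,0,0],[-3.5,1.1,0,0,0,0,0],[-3.5,1.1,0,0,0,0,0]]]'; python3 -m pendant '[[[-2,0.5,0,0,0,0,0],[0,0,0,0,0,0,0],[0,0,0,0,0,0,0]]]'; python3 d.py .656 -.004 .14 101.7
```

```text
time: 20.33
ee_pos: [0.6466, 0.0318, 0.1891]
tcp_rot: [179.3, -0.0, 101.9]
wrist_force: [0.3, 0.9, -0.6]
opening: 0.0203
time: 20.58
ee_pos: [0.6584, 0.0047, 0.1911]
tcp_rot: [179.2, 0.1, 101.5]
wrist_force: [-0.3, 1.0, -0.9]
opening: 0.0208
pos [0.6584 0.0047 0.1911] rot [1.792e+02 1.000e-01 1.015e+02] F [-0.3  1.  -0.9] open 0.0208 t 20.5833
cm [-0.79 -0.48  5.1 ] rad [ 0.014  0.002 -0.004]
```

```bash
python3 -m pendant '[[[-0.6,-0.4,1,0.014,0.002,-0.003,0],[-0.1,0,1.5,0,0,0,0],[0,0,1.5,0,0,0,0],[0,0,0,0,0,0,0]]]'; python3 d.py .656 -.004 .125 101.7
python3 - <<'E'
from h import *
im=bot.camera("side");cv2.imwrite("pics/j.png",cv2.resize(im[140:270,320:450,::-1],None,fx=4.6,fy=4.6,interpolation=2))
E
```

```text
time: 20.92
ee_pos: [0.6546, -0.0013, 0.1511]
tcp_rot: [180.0, -0.0, 101.8]
wrist_force: [-0.9, 0.2, -1.2]
opening: 0.0205
pos [ 0.6546 -0.0013  0.1511] rot [180.   -0.  101.8] F [-0.9  0.2 -1.2] open 0.0205 t 20.9167
cm [-0.29  0.08  2.61] rad [ 0.    -0.001  0.003]
```

View pics/j.png

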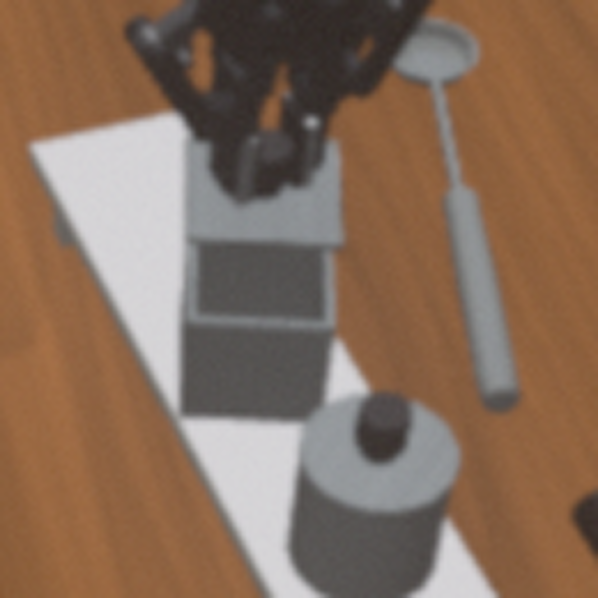

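The crop shows the round lid flush on its pot (380,450). The square lid (265,195) is level above the square pot (260,280), with its front edge parallel to the rim. I'm lowering.

```bash
python3 -m pendant '[[[-0.3,0.1,0.8,0,0,0,0],[0,0,0.8,0,0,0,0],[0,0,0.5,0,0,0,0],[0,0,0,0,0,0,0]]]'; python3 d.py .656 -.004 .1072 101.7
```

```text
time: 21.3
ee_pos: [0.6565, -0.0022, 0.1323]
tcp_rot: [179.8, -0.0, 102.0]
wrist_force: [0.4, 0.3, -1.5]
opening: 0.0202
pos [ 0.6565 -0.0022  0.1323] rot [179.8  -0.  102. ] F [ 0.4  0.3 -1.5] open 0.0202 t 21.3
cm [-0.17 -0.09  2.51] rad [ 0.003 -0.     0.006]
```

```bash
python3 -m pendant '[[[-0.2,-0.1,0.8,0.003,0,0.005,0],[0,0,0.5,0,0,0,0],[0,0,0.4,0,0,0,0],[0,0,0,0,0,0,0]]]'; python3 d.py .656 -.004 .1072 101.7
```

```text
time: 21.63
ee_pos: [0.656, -0.0044, 0.114]
tcp_rot: [180.0, 0.0, 101.7]
wrist_force: [-0.3, -0.2, -1.0]
opening: 0.0208
pos [ 0.656  -0.0044  0.114 ] rot [180.    0.  101.7] F [-0.3 -0.2 -1. ] open 0.0208 t 21.6333
cm [0.03 0.01 0.68] rad [0. 0. 0.]
```

```bash
python3 -m pendant '[[[0,0,0.35,0,0,0,0],[0,0,0.3,0,0,0,0],[0,0,0,0,0,0,0]]]';  python3 -m pendant '[[[0,0,0.1,0,0,0,0],[0,0,0.1,0,0,0,0]]]'; python3 d.py .656 -.004 .1072 101.7
```

```text
time: 21.88
ee_pos: [0.656, -0.0044, 0.1069]
tcp_rot: [180.0, 0.0, 101.7]
wrist_force: [-1.0, 0.0, -0.8]
opening: 0.0206
time: 22.05
ee_pos: [0.6562, -0.0044, 0.1063]
tcp_rot: [179.9, 0.0, 101.7]
wrist_force: [-3.8, 0.7, 8.4]
opening: 0.0206
pos [ 0.6562 -0.0044  0.1063] rot [179.9   0.  101.7] F [-3.8  0.7  8.4] open 0.0206 t 22.05
cm [ 0.04 -0.01 -0.09] rad [0.002 0.    0.   ]
```

Seated at the expected height (0.1063; expected about 0.1067 with the bias). Releasing, retreating, and taking a final check.

```bash
python3 -m pendant '[[[0,0,0,0,0,0,50],[0,0,0,0,0,0,50],[0,0,0,0,0,0,50],[0,0,-1,0,0,0,50],[0,0,-3,0,0,0,50]]]';python3 -m pendant '[[[0,0,-3,0,0,0,50],[0,-2,-2,0,0,0,50],[0,-4,0,0,0,0,50],[0,-4,0,0,0,0,50],[0,-4,0,0,0,0,50]]]';python3 -m pendant '[[[0,-4,0,0,0,0,50],[0,-4,0,0,0,0,50],[0,0,0,0,0,0,50],[0,0,0,0,0,0,50],[0,0,0,0,0,0,50]]]'
python3 - <<'E'
from h import *
bot.camera("top")
A=bot.camera("side")
for t,z in(("round_pot",.04),("square_pot",.04),("round_lid",.092),("square_lid",.092)):
    for c in("top","side"):
        g=(.676,-.117) if "round" in t else (.656,-.004)
        u=proj(c,np.array([[*g,z+(.03 if "pot" in t else .01)]]))[0].astype(int)
        m,_=mask(c,t,u); 
        x0=[*g]+([-14.5] if "sq" in t else [])
        print(t,c,fit(t,{c:m},x0,z) if m is not None else None)
cv2.imwrite("pics/k.png",cv2.resize(A[140:310,300:480,::-1],None,fx=3.5,fy=3.5,interpolation=2))
E
```

```text
time: 22.47
ee_pos: [0.6542, -0.0044, 0.1426]
tcp_rot: [-179.7, -0.1, 101.7]
wrist_force: [-0.2, -0.6, -1.1]
opening: 0.0431
time: 22.88
ee_pos: [0.52, -0.0323, 0.2012]
tcp_rot: [179.8, 0.0, 101.9]
wrist_force: [-1.2, -1.2, 0.2]
opening: 0.0429
time: 23.3
ee_pos: [0.4318, -0.0502, 0.2067]
tcp_rot: [179.4, 0.2, 101.8]
wrist_force: [0.2, 0.1, -0.9]
opening: 0.043
round_pot top None
round_pot side (array([ 0.678 , -0.1183]), np.float64(0.531))
square_pot top None
square_pot side (array([ 6.60300e-01, -7.00000e-03, -1.98738e+01]), np.float64(0.536))
round_lid top (array([ 0.6755, -0.117 ]), np.float64(0.13))
round_lid side None
square_lid top (array([ 6.55400e-01, -4.50000e-03, -1.56425e+01]), np.float64(0.042))
square_lid side (array([ 6.58700e-01, -3.50000e-03, -1.41185e+01]), np.float64(0.049))
```

View pics/k.png

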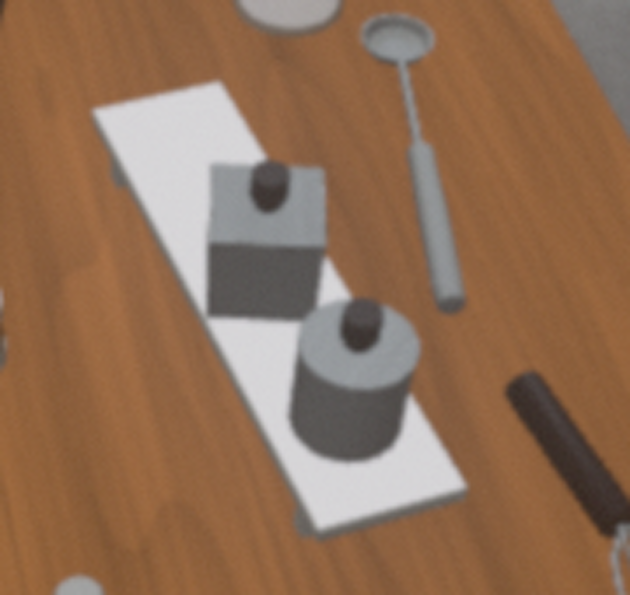

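Both pots stand on the riser with their lids flush: square lid at (268,205) and round lid at (360,345). Nothing else in this view has moved.

```bash
python3 -c "
from workcell import bot
print(bot.job_done())"
```

```text
the job is handed in; nothing more can be done
None
```

I stood the steel round pot on the free end of the riser, beside the square pot. I then put the round lid on it and the square lid on the square pot, and handed the job in at about 23.5 s. On the first grip of the round pot, the tool drifted and slid the pot about 12 mm across the table. I released it, levelled the tool and gripped it deeper before lifting.

**Checks that agreed:**
- **Seating:** both lids met the pots within about 1 mm of the seated height, and the final side picture shows them flush.
- **Position:** after placing, the round pot measured (0.676, −0.117), close to the riser's centre line with a margin of about 1 cm on each side. The final lid positions agree with the pots to about 1 mm in the top camera. The square lid's angle also matches its pot to about 1°.

**Checks that failed or disagreed:**
- The final outline fits of the two closed pots were unusable, because the lids hide them. The top camera did not find the pots, and the side fits were poor.
- The networks did not find the round lid in the last side picture.
- The two cameras differ by about 3 mm in x. I went by the top camera, which agreed with where the gripper held the round pot.
- The final crop does not show the small lid, the jar or most of the table. I did not check those again at the end, but the robot did not reach for them.

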